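Put the balance's check weights away

TASK

The balance has been checked and its four steel disc weights are still stacked on the pan. Take the stack apart and set each weight flat in the recess of its own wooden block, the largest weight in the block with the largest recess and so on down to the smallest in the smallest. Keep the weights upright, do not drop any, and leave the glass beaker standing where it is.

Things in the scene. Friction and masses are not known exactly. Their poses are not given: they have to be found in the camera images.
- balance: Low white laboratory balance, 170 x 140 mm, fixed to the table, with a round metal pan of 110 mm diameter whose top is 50 mm above the table. Origin: on the table straight under the pan centre; z up.
- weight_a: The largest of four plain steel disc weights, 64 mm in diameter, 24 mm high, at the start at the bottom of the stack, standing on the balance pan. Origin: centre of its underside; z up its axis.
- seat_a: Light wooden storage block for the largest weight, fixed, 90 x 90 x 16 mm, with a round, grey-lined recess in the middle of its top, 76 mm wide and 6 mm deep (2 mm bevel at the mouth). Origin: centre of its underside, on the table, so the recess floor is 10 mm above the origin and the block's top 16 mm; z up.
- weight_b: The second largest of four plain steel disc weights, 50 mm in diameter, 24 mm high, at the start standing on the largest weight. Origin: centre of its underside; z up its axis.
- seat_b: Light wooden storage block for the second largest weight, fixed, 90 x 90 x 16 mm, with a round, grey-lined recess in the middle of its top, 62 mm wide and 6 mm deep (2 mm bevel at the mouth). Origin: centre of its underside, on the table, so the recess floor is 10 mm above the origin and the block's top 16 mm; z up.
- weight_c: The second smallest of four plain steel disc weights, 36 mm in diameter, 24 mm high, at the start standing on the second largest weight. Origin: centre of its underside; z up its axis.
- seat_c: Light wooden storage block for the second smallest weight, fixed, 90 x 90 x 16 mm, with a round, grey-lined recess in the middle of its top, 48 mm wide and 6 mm deep (2 mm bevel at the mouth). Origin: centre of its underside, on the table, so the recess floor is 10 mm above the origin and the block's top 16 mm; z up.
- weight_d: The smallest of four plain steel disc weights, 22 mm in diameter, 24 mm high, at the start on top of the stack. Origin: centre of its underside; z up its axis.
- seat_d: Light wooden storage block for the smallest weight, fixed, 90 x 90 x 16 mm, with a round, grey-lined recess in the middle of its top, 34 mm wide and 6 mm deep (2 mm bevel at the mouth). Origin: centre of its underside, on the table, so the recess floor is 10 mm above the origin and the block's top 16 mm; z up.
- beaker: Empty glass beaker, 66 mm across and 80 mm high, standing loose on the table beyond the blocks; not to be disturbed. Origin: centre of its underside; z up.
Things that resemble listed ones, but are neither listed nor needed, are in the scene too. What is shaped like the weight_c but turquoise or yellow is not meant.

How it is judged:
At the end, for the whole second after the job is handed in: Each of the four weights lies flat (within 4.5 degrees) on the floor of its own block's recess (underside 7 to 12.5 mm above the block's underside), its centre within 8 mm of the block's centre, at rest; the beaker stands within 30 mm of where it was (horizontal distance between weight_a and seat_a below 0.008 m and z of weight_a in the frame of seat_a between 0.007 and 0.0125 m and angle between each of weight_a, weight_b, weight_c, weight_d's own z axis and vertical below 0.08 rad and linear speed of each of weight_a, weight_b, weight_c, weight_d below 0.02 m/s and horizontal distance between weight_b and seat_b below 0.008 m and z of weight_b in the frame of seat_b between 0.007 and 0.0125 m and horizontal distance between weight_c and seat_c below 0.008 m and z of weight_c in the frame of seat_c between 0.007 and 0.0125 m and horizontal distance between weight_d and seat_d below 0.008 m and z of weight_d in the frame of seat_d between 0.007 and 0.0125 m and distance of beaker from where it was at the start of the episode below 0.03 m and angle between beaker's own z axis and vertical below 0.3 rad); the robot touches nothing.
It fails at once if a weight is tipped more than 35 degrees (angle between any of weight_a, weight_b, weight_c, weight_d's own z axis and vertical above 0.61 rad).
It fails at once if a weight is dropped: it falls faster than 0.8 m/s with no finger on it ((linear speed of weight_a above 0.8 m/s and contact force between the fingers and weight_a below 0.2 N) or (linear speed of weight_b above 0.8 m/s and contact force between the fingers and weight_b below 0.2 N) or (linear speed of weight_c above 0.8 m/s and contact force between the fingers and weight_c below 0.2 N) or (linear speed of weight_d above 0.8 m/s and contact force between the fingers and weight_d below 0.2 N)).
It fails at once if the beaker is pushed more than 30 mm or tipped over (not (distance of beaker from where it was at the start of the episode below 0.03 m and angle between beaker's own z axis and vertical below 0.3 rad)).
It also fails if it takes over 99 s, if anything falls off the work surface, if the arm or the gripper's body presses on something with over 40 N, if the wrist force passes 120 N, or if a joint passes its speed limit or range.

ROBOT

A 7-joint arm with a two-finger parallel gripper is mounted at the origin on a cart in front of the work surface, level with it; the furniture and walls round the work are solid. World frame = base frame: x ahead of the robot, y to its left, z up, the work surface at z = 0. Lengths are in m, angles in rad, forces in N, time in s.
With the tool pointing down it reaches from about 0.425 to 0.975 m from the base axis. Payload 16.7 kg.
Tool frame: the origin (TCP) lies at the very end of the fingers, on their centre line; the grasp point (between the pads) lies 19 mm behind it; z points along the fingers, y is the line along which they close (so a half turn about z gives the same grasp; the last joint's range is limited). The gripper opens to 85 mm and grips with 20 to 120 N. Pads are 22 mm wide; open, the fingers measure 114 mm over their backs; the gripper's body (76 mm by 85 mm) begins 54 mm behind the grasp point. The pads swing forward as they close: fully open they stand 13 mm farther back than shut.
Start: joints at [1.03, 0.426, 0.074, 1.606, -0.034, 1.111, -0.067], TCP at [0.258, -0.624, 0.231] pointing down, gripper open.
Joint ranges: [-2.85, 2.85], [-0.5, 2.14], [-1.23, 1.37], [0.21, 2.46], [-1.02, 4.16], [0.16, 2.05], [-2.73, 2.73]. Speed limits (rad/s): [1.89, 1.89, 2.39, 2.39, 3.01, 3.01, 3.01].

INTERFACE

Orientations are given as a unit quaternion [w, x, y, z].
In Python, from rig import telemetry, eyes, job gives the robot as it stands.
- The arm moves only by the tool jog_arm, called after "Request:" as name(argument=value, ...) on one line, values as JSON. Schema: {"type":"object","properties":{"ticks":{"type":"object","properties":{"x":{"type":"array","items":{"type":"number"},"minItems":1,"maxItems":20},"y":{"type":"array","items":{"type":"number"},"minItems":1,"maxItems":20},"z":{"type":"array","items":{"type":"number"},"minItems":1,"maxItems":20},"rx":{"type":"array","items":{"type":"number"},"minItems":1,"maxItems":20},"ry":{"type":"array","items":{"type":"number"},"minItems":1,"maxItems":20},"rz":{"type":"array","items":{"type":"number"},"minItems":1,"maxItems":20}},"additionalProperties":false,"required":["x","y","z","rx","ry","rz"]},"aperture":{"type":"number"},"squeeze":{"type":"number"},"only":{"type":"string"},"quiet":{"type":"boolean"},"lines":{"type":"string"}},"required":["ticks"],"additionalProperties":false}. ticks is an object with one list for each field, all of the same length, 1 to 20, a row being the entries at one place: x, y, z (the shift in shares of the most that a row can go, 1 being 62.5 mm), rx, ry, rz (a rotation vector in parts of the range, where 1.0 means pi rad); each row shifts and turns the commanded pose from where the row before left it, along the tool's axes as they then stand; what a row does not reach is not made up. A row lasts 1/8 s, in which the tool goes at most 0.0625 m and 0.188 rad, less where a joint would pass 70% of its speed; a pose out of reach is approached as far as the arm can. aperture is the finger opening in m, set as the call begins (left out keeps the last). The fingers move at their own pace and stop on an object; squeeze is the grip in N (left out, the last holds). Time passes only in rows, so rows that do not move let the fingers close. The tool returns the time, the measured TCP pose, the force, the opening and the grip force at its end. only (a regular expression) keeps the lines of the reply that match it, lines (a string "A,B") keeps lines A to B, and quiet returns only ok. No shift or turn number may pass 1 either way. Input that does not fit is refused with a message, and nothing moves.
- telemetry.sense(): the state, without advancing time (a new reading comes with each control period).
- eyes.grab_frame(name): name is "scene" or "side" or "wrist"; returns a dict with "img" (400x640x3 uint8, red, green, blue), "K" (3x3 intrinsics, pixels), "R" (3x3) and "t" (3): a world point X has camera coordinates R X + t; the wrist camera has in their place "mount" (4x4, takes a point from camera to tool coordinates, whose origin is the TCP and whose axes are the flange's). Camera axes: x right, y down, z forward; pixel columns grow to the right and rows downward; lengths in m; the calibration is good to about 2 mm. A picture is of the moment at which its call begins: read the wrist's pose just before it. There is no depth.
- job.hand_in(): hands the job in; it is judged then, once.
The state is a dict: "time": time; "joint_positions": joint angles; "qvel": joint speeds; "effort": joint torques, N m; "tcp_pos": TCP position; "tool_rot": TCP orientation; "force": force on the tool from outside, world axes, zero at the start; "torque": the same for the moment, N m; "grip_width": finger opening in m; "grip_force": force on a finger pad.
Only numpy, scipy, OpenCV 4.12 (cv2) and the standard library are available. Lean on these libraries where they do the work, as an engineer would, in place of code of your own. Each camera call takes 0.05 s, during which the arm holds its last target. There are 200 camera calls.

## Working session

There is one attempt and no reset: what is moved stays moved. The work goes in short steps, Python scripts to look and compute and a tool call to move; the robot and the scene stay as the last step left them, time stands still between calls to the robot, and variables do not carry over. Pictures are saved under pics/ and viewed, at most 14 in all, crops included, and the job is handed in when it is done.

```bash
mkdir -p pics; ls
```

Run:
```python
from rig import telemetry, eyes
import cv2
s=telemetry.sense(); print(s['time'],s['tcp_pos'],s['tool_rot'],s['grip_width'])
for n in ("scene","side","wrist"):
    f=eyes.grab_frame(n); cv2.imwrite(f"pics/{n}0.png",f["img"][:,:,::-1])
    print(n,f["K"].tolist() if hasattr(f["K"],'tolist') else f["K"]); print({k:(f[k]) for k in f if k not in("img","K")})
```

```text
pics
0.0 [ 0.25756302 -0.62346539  0.23058321] [-6.53980091e-04  9.80878494e-01  1.94619951e-01 -1.64086794e-04] 0.08514264204522907
scene [[412.12142852506054, 0.0, 317.487674627904], [0.0, 412.12142852506054, 197.36608976174648], [0.0, 0.0, 1.0]]
{'R': array([[-0.50402696, -0.86356982,  0.01428284],
       [-0.45695255,  0.25259681, -0.85287116],
       [ 0.73290599, -0.43639664, -0.52192604]]), 't': array([0.2111672 , 0.40130466, 0.41396503])}
side [[460.18788435207716, 0.0, 315.12751742309496], [0.0, 460.18788435207716, 200.7284601733232], [0.0, 0.0, 1.0]]
{'R': array([[-0.98859275, -0.14919213, -0.02064192],
       [-0.06928575,  0.57217472, -0.81719984],
       [ 0.13373057, -0.80644764, -0.57598467]]), 't': array([0.60169965, 0.18339833, 0.84266714])}
wrist [[278.51611904375807, 0.0, 320.5812181096789], [0.0, 278.51611904375807, 200.4541428778926], [0.0, 0.0, 1.0]]
{'mount': array([[ 6.96071551e-04, -9.63691195e-01, -2.67018344e-01,
         6.63170830e-02],
       [ 9.99999620e-01,  5.30730404e-04,  6.91379724e-04,
         8.19026230e-04],
       [-5.24561799e-04, -2.67018724e-01,  9.63691198e-01,
        -1.42356900e-01],
       [ 0.00000000e+00,  0.00000000e+00,  0.00000000e+00,
         1.00000000e+00]])}
```

View pics/scene0.png

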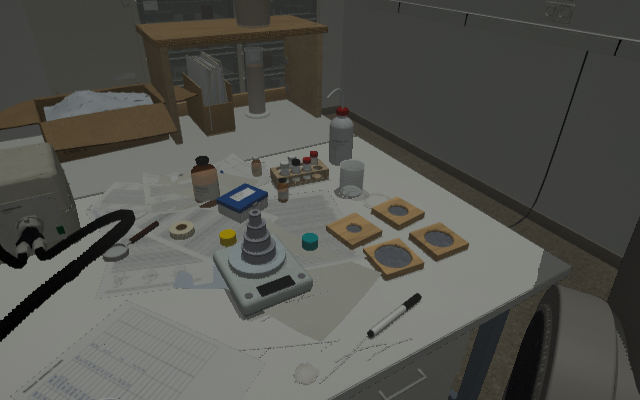

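View pics/side0.png

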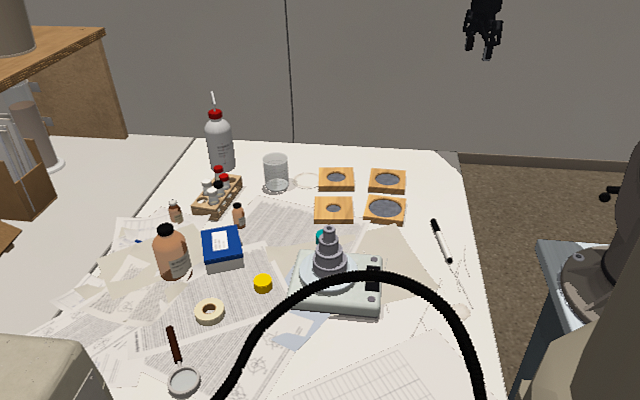

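The scene view shows the stack at about (256,235) on the balance, with blocks at (354,231), (398,211), (393,257) and (438,240), and the beaker at (351,178). The side view shows the stack at (329,255), blocks at (337,178), (388,180), (333,209) and (385,208), and the beaker at (275,172).

Create h.py:
```python
import numpy as np, cv2
from rig import telemetry, eyes
from scipy.spatial.transform import Rotation as Ro
def cam(n):
    s=telemetry.sense(); f=eyes.grab_frame(n)
    if n=="wrist":
        w,x,y,z=s["tool_rot"]; T=np.eye(4); T[:3,:3]=Ro.from_quat([x,y,z,w]).as_matrix(); T[:3,3]=s["tcp_pos"]
        M=np.linalg.inv(T@f["mount"]); f["R"],f["t"]=M[:3,:3],M[:3,3]
    return f
def ray(f,p):
    o=-f["R"].T@f["t"]; d=f["R"].T@np.linalg.inv(f["K"])@np.array([p[0],p[1],1.]); return o,d/np.linalg.norm(d)
def onz(f,p,z):
    o,d=ray(f,p); return o+d*(z-o[2])/d[2]
def tri(fs,ps):
    A=np.zeros((3,3));b=np.zeros(3);rs=[ray(f,p) for f,p in zip(fs,ps)]
    for o,d in rs: P=np.eye(3)-np.outer(d,d);A+=P;b+=P@o
    X=np.linalg.solve(A,b); return X,max(np.linalg.norm((np.eye(3)-np.outer(d,d))@(X-o)) for o,d in rs)
def blocks(f,lo=(8,70,60),hi=(25,255,255)):
    "wood blocks with an ellipse hole: list of (hole ellipse centre, outer centroid, hole contour)"
    m=cv2.inRange(cv2.cvtColor(f["img"],cv2.COLOR_RGB2HSV),lo,hi)
    cs,h=cv2.findContours(m,cv2.RETR_CCOMP,cv2.CHAIN_APPROX_NONE); out=[]
    for i,c in enumerate(cs):
        if h[0][i][3]>=0 and cv2.contourArea(c)>60 and len(c)>=8:
            p=cs[h[0][i][3]]; out.append((cv2.fitEllipse(c),cv2.minAreaRect(p)[0],c[:,0,:]))
    return out
```

Run:
```python
from h import *
import pickle
fs={n:cam(n) for n in("scene","side")}; pickle.dump(fs,open("f0.pkl","wb"))
for n,f in fs.items():
    for e,o,c in blocks(f):
        P=np.array([onz(f,p,.016) for p in c]);ctr=onz(f,e[0],.016)
        print(n,np.round(e[0],1),np.round(ctr,4),'diam',np.round(2*np.linalg.norm(P-ctr,axis=1).mean(),4),'out',np.round(o))
crop=lambda n,x,y,w,h,k:cv2.resize(fs[n]["img"][y:y+h,x:x+w,::-1],None,fx=k,fy=k,interpolation=cv2.INTER_CUBIC)
cv2.imwrite("pics/st.png",np.hstack([crop("scene",205,195,60*2,120,3),crop("side",275,215,120,120,3)]))
```

```text
scene [392.6 256.5] [ 0.4702 -0.207   0.016 ] diam 0.0748 out [393. 258.]
scene [438.4 238.7] [ 0.4684 -0.3324  0.016 ] diam 0.0613 out [440. 240.]
scene [353.6 228.6] [ 0.5892 -0.1926  0.016 ] diam 0.0341 out [354. 230.]
scene [397.5 210.6] [ 0.5985 -0.3263  0.016 ] diam 0.0473 out [397. 213.]
side [333.2 208.1] [ 0.5954 -0.1955  0.016 ] diam 0.0325 out [334. 210.]
side [384.6 208. ] [ 0.477  -0.2105  0.016 ] diam 0.0739 out [384. 210.]
side [386.8 179. ] [ 0.4749 -0.3364  0.016 ] diam 0.0594 out [387. 181.]
side [335.6 177. ] [ 0.6052 -0.3308  0.016 ] diam 0.0467 out [336. 178.]
side [487.9 191.5] [ 0.2321 -0.3088  0.016 ] diam 0.0297 out [536. 282.]
```

View pics/st.png

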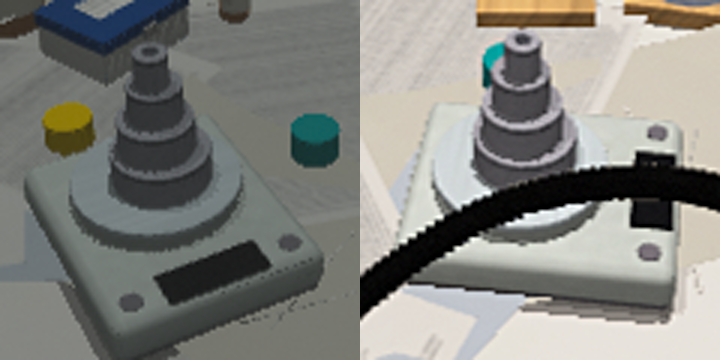

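Run:
```python
from h import *
import pickle
fs=pickle.load(open("f0.pkl","rb")); F=[fs["scene"],fs["side"]]
X,e=tri(F,[(255.,211.),(329.3,228.)]); print("d top",X,e)
B=[blocks(f) for f in F]
for e0,o0,_ in B[0]:
    best=min(((*tri(F,[e0[0],e1[0]]),tri(F,[o0,o1])[0]) for e1,o1,_ in B[1]),key=lambda r:r[1]); print(np.round(best[0],4),round(best[1],4),np.round(best[2],3))
X,e=tri(F,[(351,190),(275,188)]);print("beaker bottom approx",X,e)
w,x,y,z=telemetry.sense()["tool_rot"];print(Ro.from_quat([x,y,z,w]).as_matrix().round(4))
```

```text
d top [0.57429319 0.04166305 0.14662012] 0.00013907458821645465
[ 0.4763 -0.2135  0.0114] 0.002 [ 0.477 -0.217  0.005]
[ 0.4743 -0.3401  0.0115] 0.0019 [ 0.474 -0.344  0.005]
[ 0.5953 -0.1977  0.0124] 0.0017 [ 0.595 -0.198  0.007]
[ 0.6051 -0.3332  0.0123] 0.002 [ 0.604 -0.331  0.008]
beaker bottom approx [ 0.76013922 -0.30207897 -0.00692639] 0.0035348538186880277
[[ 9.242e-01  3.818e-01 -2.000e-04]
 [ 3.818e-01 -9.242e-01  5.000e-04]
 [-0.000e+00 -5.000e-04 -1.000e+00]]
```

The manual's scale: shifts go in shares of 62.5 mm and turns go in shares of pi rad. Converting my numbers, 0.0495 m is 0.792, -0.0274 m is -0.4384.

Request:
jog_arm(ticks={"x": [0.792,0.792,0.792,0.792,0.792,0.792,0.792,0.792,0,0],"y": [-0.4384,-0.4384,-0.4384,-0.4384,-0.4384,-0.4384,-0.4384,-0.4384,0,0],"z": [-0.04,-0.04,-0.04,-0.04,-0.04,-0.04,-0.04,-0.04,0,0],"rx": [0,0,0,0,0,0,0,0,0,0],"ry": [0,0,0,0,0,0,0,0,0,0],"rz": [0,0,0,0,0,0,0,0,0,0]}, aperture=0.085, squeeze=60)

```text
time: 1.5
tcp_pos: [0.5397, -0.2703, 0.2512]
tool_rot: [0.0, 0.981, 0.195, -0.0]
force: [-0.5, -0.9, -0.5]
grip_width: 0.085
grip_force: 0.0
```

Run:
```python
from h import *
import pickle
f=cam("wrist"); pickle.dump(f,open("w1.pkl","wb")); cv2.imwrite("pics/w1.png",f["img"][:,:,::-1])
for e,o,c in blocks(f):
    P=np.array([onz(f,p,.016) for p in c]);ctr=onz(f,e[0],.016)
    print(np.round(e[0],1),np.round(ctr,4),'diam',np.round(2*np.linalg.norm(P-ctr,axis=1).mean(),4),'out',np.round(onz(f,o,.016),4))
```

```text
[346.5 231.9] [ 0.4753 -0.3389  0.016 ] diam 0.0621 out [ 0.4761 -0.3399  0.016 ]
[265.9 198.4] [ 0.4781 -0.2139  0.016 ] diam 0.0758 out [ 0.4787 -0.2133  0.016 ]
[381.6 146.7] [ 0.6046 -0.3329  0.016 ] diam 0.0481 out [ 0.6054 -0.3335  0.016 ]
[285.  113.2] [ 0.5954 -0.1987  0.016 ] diam 0.0345 out [ 0.5966 -0.1964  0.016 ]
```

View pics/w1.png

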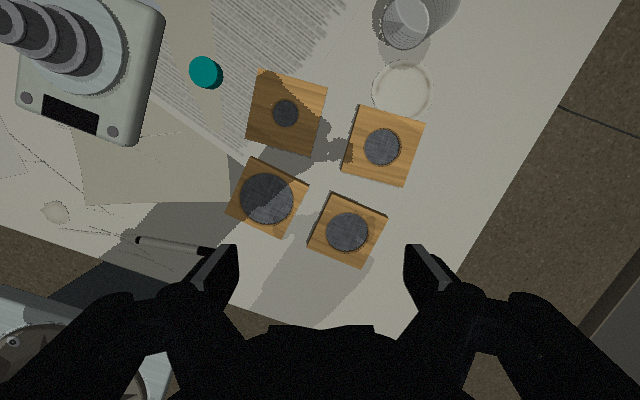

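The wrist view shows the recesses at (266,198) for a, (346,232) for b, (382,147) for c and (285,113) for d. Their diameters match the given sizes at z=16 mm. The stack is top left and the beaker is at (405,20).

Scaled: -0.0459 m is -0.7344, 0.0251 m is 0.4016.

Request:
jog_arm(ticks={"x": [0.4016,0.4016,0.4016,0.4016,0.4016,0.4016,0,0],"y": [-0.7344,-0.7344,-0.7344,-0.7344,-0.7344,-0.7344,0,0],"z": [0,0,0,0,0,0,0,0],"rx": [0,0,0,0,0,0,0,0],"ry": [0,0,0,0,0,0,0,0],"rz": [0,0,0,0,0,0,0,0]})

```text
time: 2.55
tcp_pos: [0.574, 0.0403, 0.2512]
tool_rot: [0.0, 0.981, 0.194, -0.0]
force: [0.2, -0.5, 0.1]
grip_width: 0.0848
grip_force: 0.0
```

Run:
```python
from h import *
import pickle
f=cam("wrist"); pickle.dump(f,open("w2.pkl","wb")); cv2.imwrite("pics/w2.png",cv2.resize(f["img"][60:300,160:480,::-1],None,fx=2.5,fy=2.5,interpolation=cv2.INTER_CUBIC))
W1=pickle.load(open("w1.pkl","rb"));S=pickle.load(open("f0.pkl","rb"))
B2=blocks(f)
for e,o,c in B2: print(np.round(e[0]),onz(f,e[0],.016).round(4))
for e,o,c in blocks(W1):
  for g in (f,S["scene"],S["side"]):
    for e2,_,_ in blocks(g):
      if np.linalg.norm(onz(g,e2[0],.016)-onz(W1,e[0],.016))<.02: X,r=tri([W1,g],[e[0],e2[0]]);print(X.round(4),r.round(4))
```

```text
[560. 249.] [ 0.6049 -0.3309  0.016 ]
[478. 222.] [ 0.5957 -0.1965  0.016 ]
[ 0.4737 -0.3398  0.0099] 0.0006
[ 0.4748 -0.3393  0.0142] 0.0001
[ 0.4761 -0.2131  0.0092] 0.0003
[ 0.4771 -0.2138  0.0135] 0.0002
[ 0.6047 -0.3334  0.0136] 0.0001
[ 0.6051 -0.3337  0.0099] 0.0007
[ 0.605  -0.3331  0.0146] 0.0004
[ 0.5954 -0.1983  0.0133] 0.0
[ 0.5955 -0.1977  0.0102] 0.0003
[ 0.5955 -0.1984  0.0139] 0.0002
```

View pics/w2.png

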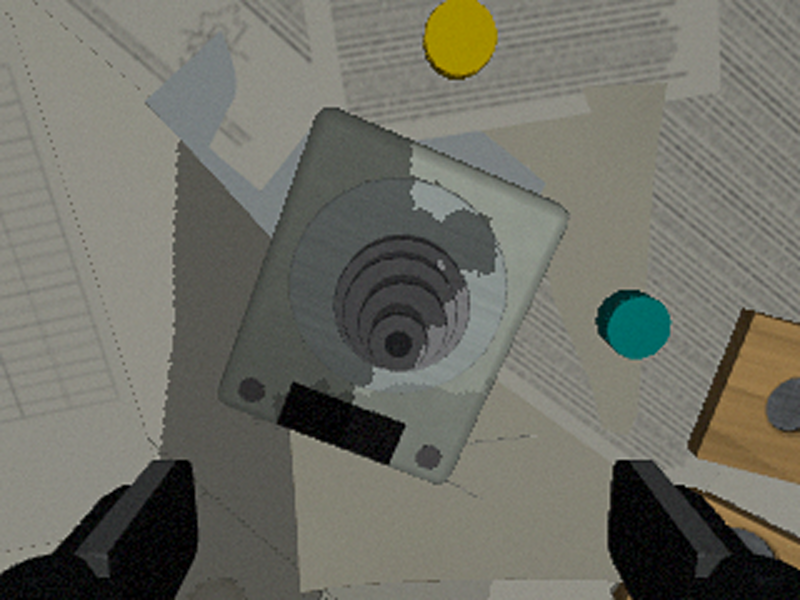

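The crop shows the stack from above. The top weight's dimple is at about (398,344), which is full-frame (319,198), near the tool axis. The pan is centred near (398,285).

Run:
```python
from h import *
import pickle
f=pickle.load(open("w2.pkl","rb"));S=pickle.load(open("f0.pkl","rb"))
p=(319.2,197.6)
print(tri([f,S["scene"],S["side"]],[p,(255.,211.),(329.3,228.)]), onz(f,p,.146), tri([f,S["scene"]],[p,(255.,211.)]))
# visible weight outlines: full-disc ellipse for circle of d: check edge px left/right at crop rows 330
for z,l,r,n in((.146,(370,335),(428,335),'d'),(.122,(357,315),(443,315),'c'),(.098,(344,298),(457,298),'b'),(.074,(333,300),(470,300),'a'),(.05,(289,285),(507,285),'pan')):
    L,R=[onz(f,(160+q[0]/2.5,60+q[1]/2.5),z) for q in(l,r)]; print(n,((L+R)/2).round(4),np.linalg.norm(L-R).round(4))
```

```text
(array([0.57445591, 0.04113511, 0.14634888]), np.float64(0.0005032846465761571)) [0.57428219 0.04062649 0.146     ] (array([0.57450455, 0.04113361, 0.14632821]), np.float64(0.0004892562159169218))
d [0.5776 0.0416 0.146 ] 0.0213
c [0.5797 0.0421 0.122 ] 0.0343
b [0.5818 0.0427 0.098 ] 0.0487
a [0.5767 0.0401 0.074 ] 0.0639
pan [0.5787 0.0428 0.05  ] 0.1088
```

Scaled: 0.045 m is 0.72, 0.02 m is 0.32.

Request:
jog_arm(ticks={"x": [0.0096,0,0,0,0,0],"y": [-0.0064,0,0,0,0,0],"z": [0.72,0.72,0.32,0.176,0,0],"rx": [0,0,0,0,0,0],"ry": [0,0,0,0,0,0],"rz": [0,0,0,0,0,0]})

```text
time: 3.35
tcp_pos: [0.5751, 0.0423, 0.1313]
tool_rot: [0.0, 0.981, 0.194, 0.001]
force: [-0.4, 0.2, 0.5]
grip_width: 0.0849
grip_force: 0.0
```

Request:
jog_arm(ticks={"x": [0,0,0,0,0,0,0],"y": [0,0,0,0,0,0,0],"z": [0,0,0,0,0,0,0],"rx": [0,0,0,0,0,0,0],"ry": [0,0,0,0,0,0,0],"rz": [0,0,0,0,0,0,0]}, aperture=0, squeeze=50)

```text
time: 4.22
tcp_pos: [0.5747, 0.0425, 0.1306]
tool_rot: [0.0, 0.981, 0.195, 0.0]
force: [-1.0, -0.6, 5.1]
grip_width: 0.0201
grip_force: 48.8
```

Run:
```python
from h import *
f=cam("wrist"); g=cam("side")
cv2.imwrite("pics/g1.png",np.hstack([cv2.resize(f["img"][120:320,200:440,::-1],(480,400)),cv2.resize(g["img"][200:300,290:370,::-1],(320,400))]))
```

```text
(no output)
```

View pics/g1.png

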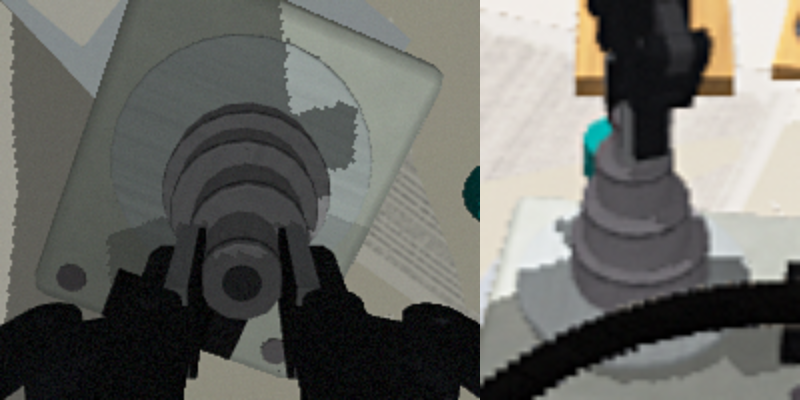

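The wrist view shows d between the pads, dimple at crop (241,283). The side view shows the fingers on the top weight. I'll lift and check that it comes along.

Request:
jog_arm(ticks={"x": [0,0,0,0,0],"y": [0,0,0,0,0],"z": [-0.08,-0.32,-0.64,-0.64,0],"rx": [0,0,0,0,0],"ry": [0,0,0,0,0],"rz": [0,0,0,0,0]})

```text
time: 4.95
tcp_pos: [0.5759, 0.0429, 0.2385]
tool_rot: [0.0, 0.981, 0.195, 0.003]
force: [-0.6, 1.1, -1.3]
grip_width: 0.0194
grip_force: 48.9
```

Run:
```python
from h import *
f=cam("wrist"); g=cam("side");s=telemetry.sense()
a=cv2.resize(f["img"][120:320,200:440,::-1],(480,400)); P=s["tcp_pos"]
for dz in(0,.016):
    c=f["R"]@(P+[0,0,dz])+f["t"];u=f["K"]@c/c[2];print(dz,u[:2]);cv2.circle(a,(int((u[0]-200)*2),int((u[1]-120)*2)),2,(0,0,255),-1)
cv2.imwrite("pics/g2.png",np.hstack([a,cv2.resize(g["img"][170:270,290:370,::-1],(320,400))]))
```

```text
0 [318.43950998 247.13850612]
0.016 [318.26612708 260.35253381]
```

View pics/g2.png

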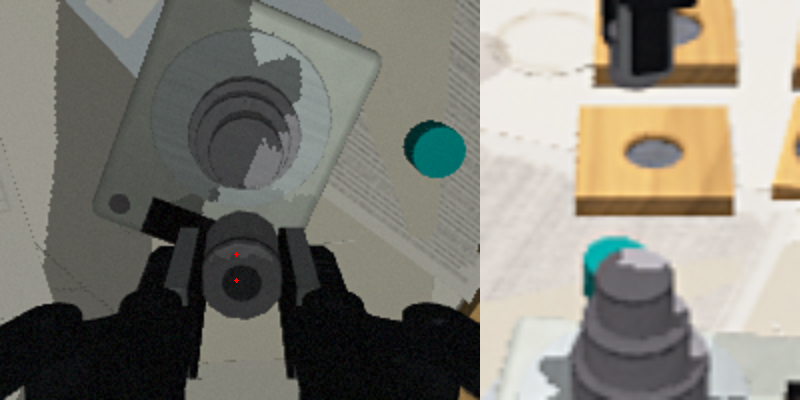

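d is held and centred on the tool axis to within 1 mm. Next I carry it over seat d.

Scaled: 0.05 m is 0.8, 0.0458 m is 0.7328.

Request:
jog_arm(ticks={"x": [-0.2352,-0.2352,-0.2352,-0.2352,-0.2352,0,0,0,0,0],"y": [0.7328,0.7328,0.7328,0.7328,0.7328,0,0,0,0,0],"z": [0.08,0.16,0.16,0.16,0.16,0.8,0.8,0.48,0,0],"rx": [0,0,0,0,0,0,0,0,0,0],"ry": [0,0,0,0,0,0,0,0,0,0],"rz": [0,0,0,0,0,0,0,0,0,0]})

```text
time: 6.3
tcp_pos: [0.5943, -0.1971, 0.0609]
tool_rot: [-0.0, 0.981, 0.195, 0.0]
force: [-0.0, 0.0, 0.2]
grip_width: 0.0199
grip_force: 49.0
```

Run:
```python
from h import *
f=cam("wrist"); g=cam("side");s=telemetry.sense();print(s["tcp_pos"],s["tool_rot"])
cv2.imwrite("pics/g3.png",np.hstack([cv2.resize(f["img"][120:320,200:440,::-1],(480,400)),cv2.resize(g["img"][150:250,290:370,::-1],(320,400))]))
```

```text
[ 0.59478411 -0.19724783  0.06176242] [4.04799541e-04 9.80873454e-01 1.94644037e-01 8.95435627e-04]
```

View pics/g3.png

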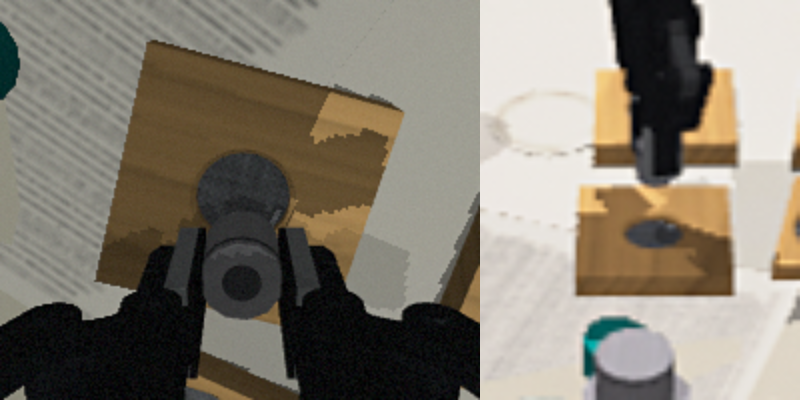

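d hangs over recess d, with the recess centre column at about 243 and the weight at 241. Lowering.

Scaled: 0.02 m is 0.32, 0.014 m is 0.224.

Request:
jog_arm(ticks={"x": [0.0048,0,0,0,0,0],"y": [0.016,0,0,0,0,0],"z": [0.32,0.224,0.08,0.032,0,0],"rx": [0,0,0,0,0,0],"ry": [0,0,0,0,0,0],"rz": [0,0,0,0,0,0]})

```text
time: 7.15
tcp_pos: [0.5949, -0.198, 0.0197]
tool_rot: [0.0, 0.981, 0.195, 0.0]
force: [0.2, -0.7, -0.9]
grip_width: 0.0199
grip_force: 49.0
```

Scaled: 0.001 m is 0.016.

Request:
jog_arm(ticks={"x": [0,0],"y": [0,0],"z": [0.016,0],"rx": [0,0],"ry": [0,0],"rz": [0,0]})

```text
time: 7.4
tcp_pos: [0.5949, -0.198, 0.0187]
tool_rot: [0.0, 0.981, 0.195, 0.0]
force: [-0.4, -0.3, 4.0]
grip_width: 0.0199
grip_force: 49.5
```

Request:
jog_arm(ticks={"x": [0,0,0,0,0,0,0],"y": [0,0,0,0,0,0,0],"z": [0,0,0,0,-0.48,-0.8,0],"rx": [0,0,0,0,0,0,0],"ry": [0,0,0,0,0,0,0],"rz": [0,0,0,0,0,0,0]}, aperture=0.085)

```text
time: 8.28
tcp_pos: [0.5968, -0.1985, 0.1021]
tool_rot: [0.001, 0.981, 0.194, 0.003]
force: [0.2, 0.1, -1.1]
grip_width: 0.0848
grip_force: 0.0
```

Run:
```python
from h import *
f=cam("wrist"); g=cam("side")
cv2.imwrite("pics/g4.png",np.hstack([cv2.resize(f["img"][120:320,200:440,::-1],(480,400)),cv2.resize(g["img"][150:250,290:370,::-1],(320,400))]))
```

```text
(no output)
```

View pics/g4.png

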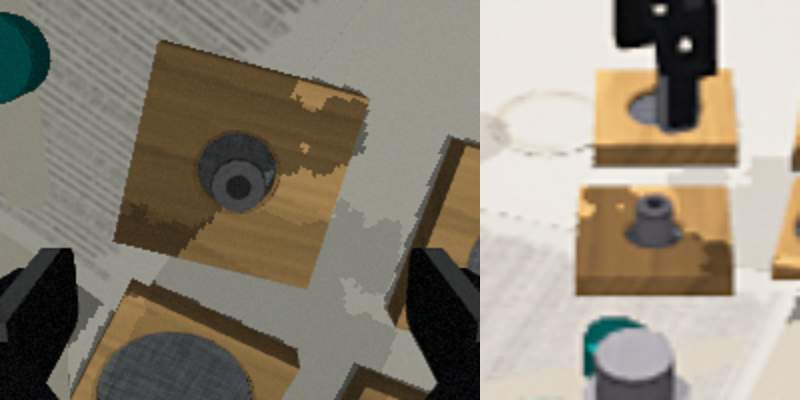

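d stands upright and centred in its recess. Back to the stack to measure c.

Scaled: -0.05 m is -0.8, -0.0458 m is -0.7328.

Request:
jog_arm(ticks={"x": [0,0.2336,0.2336,0.2336,0.2336,0.2336,0,0],"y": [0,-0.7328,-0.7328,-0.7328,-0.7328,-0.7328,0,0],"z": [-0.8,-0.256,-0.256,-0.256,-0.256,-0.256,0,0],"rx": [0,0,0,0,0,0,0,0],"ry": [0,0,0,0,0,0,0,0],"rz": [0,0,0,0,0,0,0,0]})

```text
time: 9.38
tcp_pos: [0.5743, 0.0411, 0.2272]
tool_rot: [0.0, 0.981, 0.195, -0.001]
force: [-0.4, 0.4, 0.4]
grip_width: 0.0851
grip_force: 0.0
```

Run:
```python
from h import *
f=cam("wrist");print(telemetry.sense()["tcp_pos"])
import pickle; pickle.dump(f,open("w3.pkl","wb"))
cv2.imwrite("pics/w3.png",cv2.resize(f["img"][150:250,240:400,::-1],None,fx=5,fy=5,interpolation=cv2.INTER_CUBIC))
```

```text
[0.57432585 0.04043297 0.22718674]
```

View pics/w3.png

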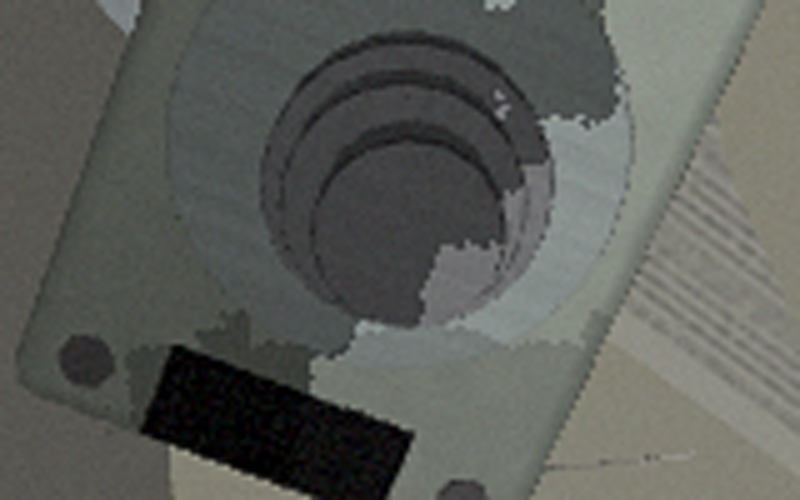

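The crop shows three weights. c's top circle runs from column 312 to 504 and row 140 to 326, so its centre is (408,233). b is centred near (405,204) and a near (406,182).

Run:
```python
from h import *
import pickle
f=pickle.load(open("w3.pkl","rb"))
for n,z,u,v,r in(('c',.122,408,233,96),('b',.098,405,204,122),('a',.074,406.5,182,146.5)):
    q=lambda a,b:onz(f,(240+a/5,150+b/5),z)
    print(n,q(u,v).round(4),'diam',np.linalg.norm(q(u-r,v)-q(u+r,v)).round(4))
# height of c top from side+wrist: left/right extremes in the side view
g=cam("side"); c=cv2.resize(g["img"][215:285,295:365,::-1],None,fx=8,fy=8,interpolation=cv2.INTER_CUBIC); cv2.imwrite("pics/s3.png",c)
```

```text
c [0.5762 0.0398 0.122 ] diam 0.0353
b [0.5757 0.0401 0.098 ] diam 0.0489
a [0.575  0.0394 0.074 ] diam 0.0636
```

View pics/s3.png

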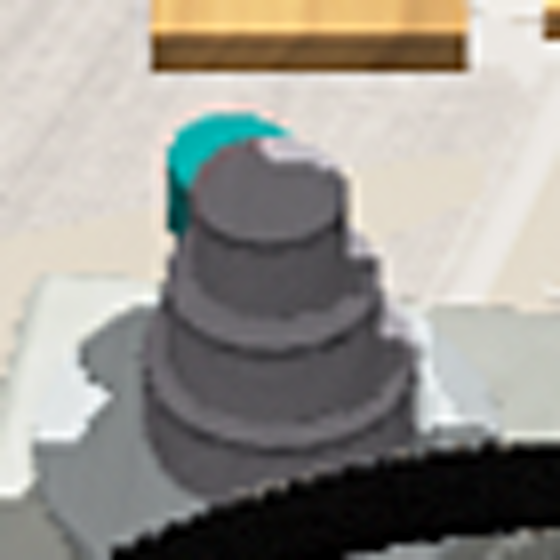

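c's top in the side crop is centred at (269,189). I'll triangulate its height as a check, then grasp.

Run:
```python
from h import *
import pickle
f=pickle.load(open("w3.pkl","rb"));S=pickle.load(open("f0.pkl","rb"))
print(tri([f,S["side"]],[(321.6,196.6),(328.6,238.6)]))
```

```text
(array([0.57591073, 0.03966943, 0.1209907 ]), np.float64(5.62225563682964e-06))
```

Request:
jog_arm(ticks={"x": [0.0192,0,0,0,0,0],"y": [0.0128,0,0,0,0,0],"z": [0.72,0.72,0.32,0.1712,0,0],"rx": [0,0,0,0,0,0],"ry": [0,0,0,0,0,0],"rz": [0,0,0,0,0,0]})

```text
time: 10.22
tcp_pos: [0.5767, 0.0412, 0.1085]
tool_rot: [0.0, 0.981, 0.194, 0.001]
force: [0.3, 0.1, -0.0]
grip_width: 0.0852
grip_force: 0.0
```

Request:
jog_arm(ticks={"x": [0,0,0,0,0,0,0],"y": [0,0,0,0,0,0,0],"z": [0,0,0,0,0,0,0],"rx": [0,0,0,0,0,0,0],"ry": [0,0,0,0,0,0,0],"rz": [0,0,0,0,0,0,0]}, aperture=0, squeeze=50)

```text
time: 11.1
tcp_pos: [0.5763, 0.0412, 0.1083]
tool_rot: [0.0, 0.981, 0.195, 0.0]
force: [-3.0, -0.7, 7.5]
grip_width: 0.034
grip_force: 48.9
```

c is gripped, and its height of 0.121 agrees with the given 0.122. Lift and carry it to seat c.

Scaled: -0.055 m is -0.88, 0.051 m is 0.816.

Request:
jog_arm(ticks={"x": [0,0,0,-0.2656,-0.2656,-0.2656,-0.2656,-0.2656,-0.2656,-0.2656,0,0,0,0,0,0],"y": [0,0,0,0.816,0.816,0.816,0.816,0.816,0.816,0.816,0,0,0,0,0,0],"z": [-0.16,-0.64,-0.88,-0.08,0,0.16,0.16,0.16,0.16,0.16,0.8,0.8,0.16,0,0,0],"rx": [0,0,0,0,0,0,0,0,0,0,0,0,0,0,0,0],"ry": [0,0,0,0,0,0,0,0,0,0,0,0,0,0,0,0],"rz": [0,0,0,0,0,0,0,0,0,0,0,0,0,0,0,0]})

```text
time: 13.1
tcp_pos: [0.6059, -0.3333, 0.0595]
tool_rot: [0.001, 0.981, 0.195, 0.001]
force: [0.8, -0.4, -1.9]
grip_width: 0.0333
grip_force: 50.3
```

Run:
```python
from h import *
f=cam("wrist");P=np.mean([telemetry.sense()["tcp_pos"]],0);print(P)
# held weight: axis pixel & recess
for dz in(-.0103,.0137):
    c=f["R"]@(P+[0,0,dz])+f["t"];u=f["K"]@c/c[2];print(u[:2].round(1))
for n in("side","scene"):
  g=cam(n)
  for e,o,c in blocks(g): print(n,onz(g,e[0],.014).round(4))
cv2.imwrite("pics/c3.png",cv2.resize(f["img"][120:320,200:440,::-1],None,fx=2,fy=2))
```

```text
[ 0.60570689 -0.33328972  0.05920874]
[318.7 239.6]
[318.6 258.5]
side [ 0.5971 -0.2098  0.014 ]
side [ 0.477 -0.213  0.014]
side [ 0.4749 -0.3396  0.014 ]
side [ 0.6056 -0.3343  0.014 ]
side [0.2616 0.1267 0.014 ]
side [ 0.1864 -0.0378  0.014 ]
side [ 0.2673 -0.0851  0.014 ]
side [ 0.26   -0.2244  0.014 ]
side [ 0.0395 -0.323   0.014 ]
side [ 0.2303 -0.3144  0.014 ]
side [ 0.2436 -0.3449  0.014 ]
side [ 0.2644 -0.3723  0.014 ]
scene [ 0.4719 -0.2087  0.014 ]
scene [ 0.47   -0.3345  0.014 ]
scene [ 0.6004 -0.2009  0.014 ]
scene [ 0.6005 -0.3281  0.014 ]
```

Scaled: 0.02 m is 0.32, 0.001 m is 0.016.

Request:
jog_arm(ticks={"x": [-0.008,0,0,0,0,0],"y": [0,0,0,0,0,0],"z": [0.32,0.208,0.064,0.016,0,0],"rx": [0,0,0,0,0,0],"ry": [0,0,0,0,0,0],"rz": [0,0,0,0,0,0]})

```text
time: 14.0
tcp_pos: [0.6035, -0.3327, 0.0202]
tool_rot: [-0.001, 0.981, 0.195, -0.001]
force: [-13.9, 7.6, 26.9]
grip_width: 0.0337
grip_force: 53.3
```

Request:
jog_arm(ticks={"x": [0,0],"y": [0,0],"z": [0.016,0],"rx": [0,0],"ry": [0,0],"rz": [0,0]})

```text
time: 14.25
tcp_pos: [0.6035, -0.3327, 0.0201]
tool_rot: [-0.001, 0.981, 0.195, -0.001]
force: [-18.8, 10.6, 40.5]
grip_width: 0.0336
grip_force: 54.5
```

Scaled: -0.0015 m is -0.024.

Request:
jog_arm(ticks={"x": [0,0],"y": [0,0],"z": [-0.024,0],"rx": [0,0],"ry": [0,0],"rz": [0,0]})

```text
time: 14.5
tcp_pos: [0.6038, -0.3329, 0.0203]
tool_rot: [-0.001, 0.981, 0.195, -0.001]
force: [-9.5, 5.3, 18.5]
grip_width: 0.0341
grip_force: 52.1
```

Run:
```python
from h import *
f=cam("wrist"); g=cam("side"); h=cam("scene")
cv2.imwrite("pics/c4.png",np.hstack([cv2.resize(f["img"][170:290,250:390,::-1],None,fx=3,fy=3),cv2.resize(g["img"][135:195,310:370,::-1],(360,360),interpolation=cv2.INTER_CUBIC)]))
```

```text
(no output)
```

View pics/c4.png

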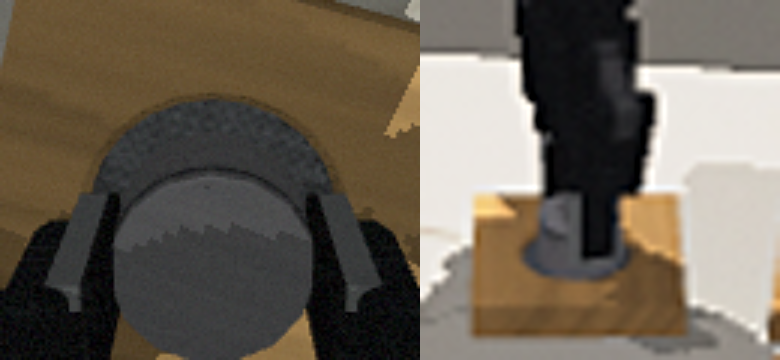

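The crop shows c at (213,272) with radius 99. The recess is behind it, spanning columns 93–333 with its top edge at row 95.

Run:
```python
from h import *
f=cam("wrist");P=telemetry.sense()["tcp_pos"];print(P)
q=lambda a,b,z:onz(f,(250+a/3,170+b/3),z)
for z in(.034,.036,.040): print(z,q(213,272,z).round(4),np.linalg.norm(q(114,272,z)-q(312,272,z)).round(4))
print("recess far rim",q(212,95,.014).round(4),"expected",(np.array([.605,-.3333])+.024*np.array([.924,.382])).round(4))
print("c bottom far edge / c far top edge",q(213,173,.034).round(4))
```

```text
[ 0.60375322 -0.33285377  0.02025678]
0.034 [ 0.6031 -0.3344  0.034 ] 0.0336
0.036 [ 0.6041 -0.334   0.036 ] 0.0331
0.04 [ 0.606  -0.3332  0.04  ] 0.0321
recess far rim [ 0.6267 -0.3244  0.014 ] expected [ 0.6272 -0.3241]
c bottom far edge / c far top edge [ 0.6197 -0.3275  0.034 ]
```

c is on the floor, about 2 mm from centre, which the clearance allows. Release.

Scaled: -0.05 m is -0.8, -0.03 m is -0.48.

Request:
jog_arm(ticks={"x": [0,0,0,0,0,0,0,0],"y": [0,0,0,0,0,0,0,0],"z": [-0.008,0,0,0,-0.48,-0.8,-0.8,0],"rx": [0,0,0,0,0,0,0,0],"ry": [0,0,0,0,0,0,0,0],"rz": [0,0,0,0,0,0,0,0]}, aperture=0.085)

```text
time: 15.7
tcp_pos: [0.6066, -0.3342, 0.1552]
tool_rot: [0.002, 0.981, 0.195, 0.003]
force: [0.9, 1.0, 0.1]
grip_width: 0.0848
grip_force: 0.0
```

Run:
```python
from h import *
f=cam("wrist");g=cam("side");P=telemetry.sense()["tcp_pos"];print(P)
import pickle;pickle.dump((f,g),open("w4.pkl","wb"))
# c's top disc: dark grey, low saturation, around expected place at z .034
hsv=cv2.cvtColor(f["img"],cv2.COLOR_RGB2HSV)
for z in(.034,.014):
  c=f["R"]@np.array([.605,-.3333,z])+f["t"];print((f["K"]@c/c[2])[:2].round(1))
for e,o,c in blocks(f): print(np.round(e[0],1),np.round(e[1],1),onz(f,e[0],.014).round(4))
cv2.imwrite("pics/c5.png",np.hstack([cv2.resize(f["img"][100:260,220:420,::-1],None,fx=2.25,fy=2.25),cv2.resize(g["img"][150:230,300:350,::-1],(225,360),interpolation=cv2.INTER_CUBIC)]))
```

```text
[ 0.60453151 -0.33323395  0.15082538]
[317.5 195.5]
[317.6 190.8]
[280.  293.5] [46.6 53.4] [ 0.4751 -0.3394  0.014 ]
[317.5 191.3] [45.8 46.2] [ 0.6045 -0.3335  0.014 ]
[188.5 149.9] [34.1 37.6] [ 0.5946 -0.1976  0.014 ]
```

View pics/c5.png

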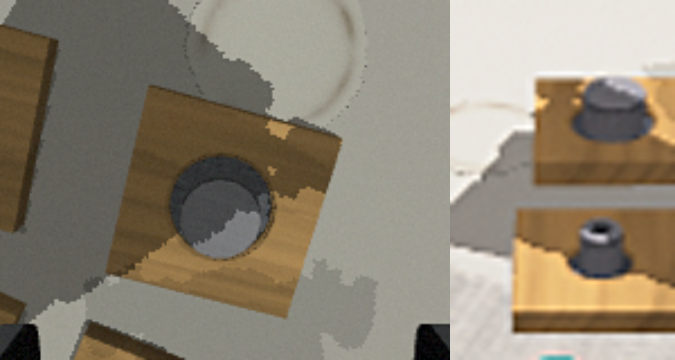

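c sits flat in its recess at about (221,219), roughly 1 mm off centre. Back to the stack for b.

Scaled: -0.0509 m is -0.8144, 0.0165 m is 0.264.

Request:
jog_arm(ticks={"x": [0.264,0.264,0.264,0.264,0.264,0.264,0.264,0,0],"y": [-0.8144,-0.8144,-0.8144,-0.8144,-0.8144,-0.8144,-0.8144,0,0],"z": [-0.176,-0.176,-0.176,-0.176,-0.176,-0.176,-0.176,0,0],"rx": [0,0,0,0,0,0,0,0,0],"ry": [0,0,0,0,0,0,0,0,0],"rz": [0,0,0,0,0,0,0,0,0]})

```text
time: 16.92
tcp_pos: [0.5748, 0.0398, 0.2264]
tool_rot: [0.0, 0.981, 0.195, -0.001]
force: [0.9, -0.3, -1.4]
grip_width: 0.0847
grip_force: 0.0
```

Create circ.py:
```python
from h import *
def circ(f,X,z,D):
    "circle of diameter D at height z near X: Hough in a rectified (plane z) top view, 0.25 mm/px"
    s=.00025;n=480
    w=np.float32([[X[0]+a*.06,X[1]+b*.06,z] for a,b in((-1,-1),(1,-1),(1,1),(-1,1))])
    src=[];
    for p in w: c=f["R"]@p+f["t"];src.append((f["K"]@c/c[2])[:2])
    H=cv2.getPerspectiveTransform(np.float32(src),np.float32([[0,0],[n,0],[n,n],[0,n]]))
    im=cv2.GaussianBlur(cv2.warpPerspective(cv2.cvtColor(f["img"],cv2.COLOR_RGB2GRAY),H,(n,n),flags=cv2.INTER_CUBIC),(0,0),3)
    r=D/2/s; c=cv2.HoughCircles(im,cv2.HOUGH_GRADIENT_ALT,1.5,4,param1=60,param2=.4,minRadius=int(r*.92),maxRadius=int(r*1.06))
    return [] if c is None else [(round(X[0]-.06+u*s,4),round(X[1]-.06+v*s,4),round(2*q*s,4)) for u,v,q in c[0][:,:3]]
```

Run:
```python
from circ import *
import pickle
print("check c",circ(pickle.load(open("w3.pkl","rb")),(.576,.04),.122,.036))
print("check b",circ(pickle.load(open("w3.pkl","rb")),(.576,.04),.098,.05))
f=cam("wrist"); pickle.dump(f,open("w5.pkl","wb"));print(telemetry.sense()["tcp_pos"])
for z,D in((.098,.05),(.074,.064),(.05,.11)): print(D,circ(f,(.576,.04),z,D))
```

```text
check c [(np.float32(0.5764), np.float32(0.0396), np.float32(0.0351))]
check b [(np.float32(0.5756), np.float32(0.0419), np.float32(0.0496))]
[0.5748895  0.03909269 0.22650679]
0.05 [(np.float32(0.5752), np.float32(0.0415), np.float32(0.0492)), (np.float32(0.5839), np.float32(0.0404), np.float32(0.0497))]
0.064 [(np.float32(0.5741), np.float32(0.0389), np.float32(0.0639))]
0.11 []
```

Scaled: 0.045 m is 0.72, 0.0009 m is 0.0144.

Request:
jog_arm(ticks={"x": [0.0144,0,0,0,0,0,0],"y": [-0.0112,0,0,0,0,0,0],"z": [0.64,0.72,0.56,0.256,0.128,0,0],"rx": [0,0,0,0,0,0,0],"ry": [0,0,0,0,0,0,0],"rz": [0,0,0,0,0,0,0]})

```text
time: 17.85
tcp_pos: [0.5765, 0.0412, 0.0847]
tool_rot: [0.0, 0.981, 0.195, 0.001]
force: [0.3, 0.2, 0.3]
grip_width: 0.0849
grip_force: 0.0
```

Request:
jog_arm(ticks={"x": [0,0,0,0,0,0,0],"y": [0,0,0,0,0,0,0],"z": [0,0,0,0,0,0,0],"rx": [0,0,0,0,0,0,0],"ry": [0,0,0,0,0,0,0],"rz": [0,0,0,0,0,0,0]}, aperture=0, squeeze=60)

```text
time: 18.73
tcp_pos: [0.5761, 0.0414, 0.0846]
tool_rot: [0.0, 0.981, 0.195, 0.0]
force: [-4.2, -0.3, 13.4]
grip_width: 0.0474
grip_force: 59.6
```

b is gripped. Lift and carry it to seat b.

The manual's scale: shifts go in shares of 62.5 mm and turns go in shares of pi rad. Converting my numbers, 0.045 m is 0.72, 0.0447 m is 0.7152.

Request:
jog_arm(ticks={"x": [0,0,0,-0.5456,-0.5456,-0.5456,-0.5456,-0.5456,-0.5456,-0.5456,0,0,0,0,0],"y": [0,0,0,0.7152,0.7152,0.7152,0.7152,0.7152,0.7152,0.7152,0,0,0,0,0],"z": [-0.16,-0.48,-0.64,-0.16,0,0,0,0.08,0.16,0.16,0.72,0.64,0,0,0],"rx": [0,0,0,0,0,0,0,0,0,0,0,0,0,0,0],"ry": [0,0,0,0,0,0,0,0,0,0,0,0,0,0,0],"rz": [0,0,0,0,0,0,0,0,0,0,0,0,0,0,0]})

```text
time: 20.6
tcp_pos: [0.4757, -0.3396, 0.0655]
tool_rot: [0.001, 0.981, 0.195, 0.001]
force: [-0.2, -0.8, -3.6]
grip_width: 0.0475
grip_force: 63.5
```

Run:
```python
from circ import *
import pickle
f=cam("wrist");P=telemetry.sense()["tcp_pos"];print(P,telemetry.sense()["tool_rot"].round(3))
pickle.dump(f,open("w6.pkl","wb"))
print("b top",circ(f,P,P[2]+.0134,.05))
print("recess",circ(f,(.475,-.3393),.014,.062))
```

```text
[ 0.47553706 -0.33952075  0.06534262] [0.001 0.981 0.195 0.001]
b top [(np.float64(0.4755), np.float64(-0.338), np.float32(0.05))]
recess []
```

Scaled: 0.022 m is 0.352, 0.014 m is 0.224.

Request:
jog_arm(ticks={"x": [-0.0064,0,0,0,0,0],"y": [0,0,0,0,0,0],"z": [0.352,0.224,0.096,0.016,0,0],"rx": [0,0,0,0,0,0],"ry": [0,0,0,0,0,0],"rz": [0,0,0,0,0,0]})

```text
time: 21.4
tcp_pos: [0.4745, -0.3394, 0.021]
tool_rot: [0.0, 0.981, 0.195, 0.0]
force: [0.4, -0.2, -3.9]
grip_width: 0.0475
grip_force: 63.7
```

Request:
jog_arm(ticks={"x": [0,0],"y": [0,0],"z": [0.008,0],"rx": [0,0],"ry": [0,0],"rz": [0,0]})

```text
time: 21.65
tcp_pos: [0.4745, -0.3394, 0.0207]
tool_rot: [0.0, 0.981, 0.195, 0.0]
force: [-2.7, 1.2, 4.3]
grip_width: 0.0473
grip_force: 64.9
```

Contact came at the expected height. Release b, retreat and check it.

Scaled: -0.05 m is -0.8, -0.03 m is -0.48.

Request:
jog_arm(ticks={"x": [0,0,0,0,0,0,0,0,0],"y": [0,0,0,0,0,0,0,0,0],"z": [0,0,0,0,-0.48,-0.8,-0.8,0,0],"rx": [0,0,0,0,0,0,0,0,0],"ry": [0,0,0,0,0,0,0,0,0],"rz": [0,0,0,0,0,0,0,0,0]}, aperture=0.085)

```text
time: 22.78
tcp_pos: [0.4741, -0.3392, 0.15]
tool_rot: [-0.0, 0.981, 0.195, -0.0]
force: [0.5, -0.1, -0.4]
grip_width: 0.0849
grip_force: 0.0
```

Run:
```python
from circ import *
import pickle
f=cam("wrist");pickle.dump(f,open("w7.pkl","wb"))
for z in (.034,.038): print("b top",z,circ(f,(.475,-.339),z,.05))
print("blocks",[onz(f,e[0],.014).round(4) for e,o,c in blocks(f)])
```

```text
b top 0.034 [(np.float32(0.4739), np.float32(-0.3416), np.float32(0.0493))]
b top 0.038 [(np.float32(0.4746), np.float32(-0.3398), np.float32(0.0487))]
blocks [array([ 0.4743, -0.3395,  0.014 ]), array([ 0.4775, -0.2143,  0.014 ]), array([ 0.6044, -0.3334,  0.014 ])]
```

Request:
jog_arm(ticks={"x": [0.5424,0.5424,0.5424,0.5424,0.5424,0.5424,0.5424,0,0],"y": [-0.7136,-0.7136,-0.7136,-0.7136,-0.7136,-0.7136,-0.7136,0,0],"z": [-0.192,-0.192,-0.192,-0.192,-0.192,-0.192,-0.096,0,0],"rx": [0,0,0,0,0,0,0,0,0],"ry": [0,0,0,0,0,0,0,0,0],"rz": [0,0,0,0,0,0,0,0,0]})

```text
time: 23.95
tcp_pos: [0.5739, 0.0396, 0.2268]
tool_rot: [-0.0, 0.981, 0.195, -0.001]
force: [-0.3, -0.2, -0.4]
grip_width: 0.0851
grip_force: 0.0
```

Run:
```python
from circ import *
import pickle
f=cam("wrist"); pickle.dump(f,open("w8.pkl","wb"));print(telemetry.sense()["tcp_pos"])
for z in(.07,.074,.078): print(z,circ(f,(.575,.04),z,.064))
```

```text
[0.57388269 0.038902   0.22701183]
0.07 [(np.float32(0.5739), np.float32(0.0404), np.float32(0.0636))]
0.074 [(np.float32(0.5739), np.float32(0.04), np.float32(0.0639))]
0.078 [(np.float32(0.5742), np.float32(0.0415), np.float32(0.0634))]
```

b is seated within about 2 mm, and a is at (0.574,0.040). Grasp a.

Scaled: 0.05 m is 0.8, 0.045 m is 0.72.

Request:
jog_arm(ticks={"x": [-0.0112,0,0,0,0,0,0],"y": [0,0,0,0,0,0,0],"z": [0.72,0.8,0.72,0.32,0.2,0,0],"rx": [0,0,0,0,0,0,0],"ry": [0,0,0,0,0,0,0],"rz": [0,0,0,0,0,0,0]})

```text
time: 24.88
tcp_pos: [0.5743, 0.0394, 0.0565]
tool_rot: [0.0, 0.981, 0.194, 0.001]
force: [-0.9, 0.5, 0.2]
grip_width: 0.0847
grip_force: 0.0
```

Request:
jog_arm(ticks={"x": [0,0,0,0,0,0],"y": [0,0,0,0,0,0],"z": [0,0,0,0,0,0],"rx": [0,0,0,0,0,0],"ry": [0,0,0,0,0,0],"rz": [0,0,0,0,0,0]}, aperture=0, squeeze=80)

```text
time: 25.62
tcp_pos: [0.5742, 0.0398, 0.0572]
tool_rot: [0.0, 0.981, 0.195, 0.001]
force: [-7.0, -0.1, 19.3]
grip_width: 0.0607
grip_force: 82.3
```

a is gripped. Lift and carry it to seat a.

Scaled: -0.04 m is -0.64, 0.0394 m is 0.6304.

Request:
jog_arm(ticks={"x": [0,0,0,-0.5968,-0.5968,-0.5968,-0.5968,-0.5968,0,0,0,0,0],"y": [0,0,0,0.6304,0.6304,0.6304,0.6304,0.6304,0,0,0,0,0],"z": [-0.16,-0.48,-0.64,-0.16,0,0,0,0.08,0.64,0.56,0,0,0],"rx": [0,0,0,0,0,0,0,0,0,0,0,0,0],"ry": [0,0,0,0,0,0,0,0,0,0,0,0,0],"rz": [0,0,0,0,0,0,0,0,0,0,0,0,0]})

```text
time: 27.25
tcp_pos: [0.4775, -0.2139, 0.0672]
tool_rot: [0.001, 0.981, 0.195, 0.001]
force: [-0.6, 0.7, -6.1]
grip_width: 0.061
grip_force: 90.6
```

Run:
```python
from circ import *
f=cam("wrist");g=cam("side");s=telemetry.sense();P=s["tcp_pos"];print(P,s["tool_rot"].round(3))
print("a top",circ(f,P,P[2]+.0168,.064))
print("recess",circ(f,(.477,-.2137),.014,.076))
cv2.imwrite("pics/a1.png",np.hstack([cv2.resize(f["img"][140:300,220:420,::-1],None,fx=2.25,fy=2.25),cv2.resize(g["img"][160:230,345:415,::-1],(350,360),interpolation=cv2.INTER_CUBIC)]))
```

```text
[ 0.47728004 -0.21383732  0.06680342] [0.    0.981 0.195 0.001]
a top [(np.float64(0.4788), np.float64(-0.2165), np.float32(0.0632))]
recess []
```

View pics/a1.png

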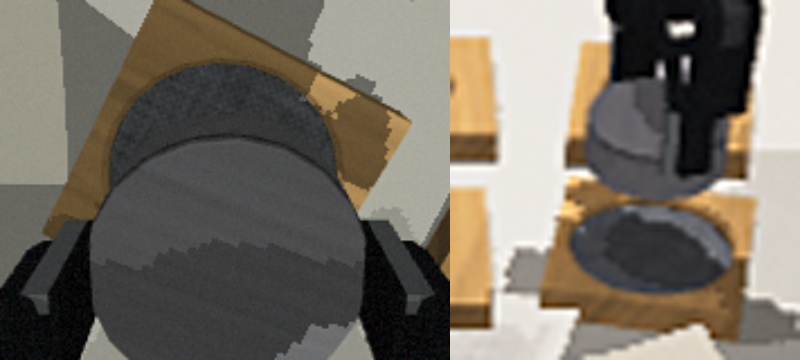

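a hangs level over recess a, with weight column about 228 and recess about 225. The finger ends are clear of its underside. Lowering.

Scaled: 0.024 m is 0.384, 0.016 m is 0.256.

Request:
jog_arm(ticks={"x": [-0.0048,0,0,0,0,0],"y": [0,0,0,0,0,0],"z": [0.384,0.256,0.112,0.024,0,0],"rx": [0,0,0,0,0,0],"ry": [0,0,0,0,0,0],"rz": [0,0,0,0,0,0]})

```text
time: 28.1
tcp_pos: [0.4766, -0.2139, 0.0175]
tool_rot: [0.0, 0.981, 0.195, 0.0]
force: [-1.8, 1.3, -0.9]
grip_width: 0.0609
grip_force: 91.1
```

Request:
jog_arm(ticks={"x": [0,0],"y": [0,0],"z": [0.0096,0],"rx": [0,0],"ry": [0,0],"rz": [0,0]})

```text
time: 28.35
tcp_pos: [0.4766, -0.2139, 0.0174]
tool_rot: [0.0, 0.981, 0.195, 0.0]
force: [-5.6, 3.6, 14.5]
grip_width: 0.0607
grip_force: 93.6
```

Contact came at the expected height again. Release, retreat and check all four.

Scaled: -0.06 m is -0.96, -0.05 m is -0.8.

Request:
jog_arm(ticks={"x": [0,0,0,0,0,0,0,0,0,0,0,0],"y": [0,0,0,0,0,0,0,0,0,0,0,0],"z": [0,0,0,0,-0.48,-0.8,-0.96,-0.96,-0.48,0,0,0],"rx": [0,0,0,0,0,0,0,0,0,0,0,0],"ry": [0,0,0,0,0,0,0,0,0,0,0,0],"rz": [0,0,0,0,0,0,0,0,0,0,0,0]}, aperture=0.085)

```text
time: 29.85
tcp_pos: [0.4758, -0.2136, 0.2453]
tool_rot: [-0.001, 0.981, 0.195, -0.001]
force: [0.2, 0.5, 0.3]
grip_width: 0.0853
grip_force: 0.0
```

Run:
```python
from circ import *
f=cam("wrist");g=cam("side");sc=cam("scene");import pickle;pickle.dump((f,g,sc),open("wf.pkl","wb"))
for n,X,D in(("a",(.477,-.2137),.064),("b",(.475,-.3393),.05),("c",(.605,-.3333),.036),("d",(.5955,-.198),.022)): print(n,X,circ(f,X,.034,D))
print("recess",[onz(f,e[0],.014).round(4) for e,o,c in blocks(f)])
S=pickle.load(open("f0.pkl","rb"))
for n,q,(x,y) in(("side",g,(275,172)),("scene",sc,(351,178))):
    print("beaker px change",n,np.abs(q["img"][y-25:y+25,x-22:x+22].astype(int)-S[n]["img"][y-25:y+25,x-22:x+22]).mean().round(2))
```

```text
a (0.477, -0.2137) [(np.float32(0.4759), np.float32(-0.2163), np.float32(0.0631))]
b (0.475, -0.3393) [(np.float32(0.475), np.float32(-0.3397), np.float32(0.049))]
c (0.605, -0.3333) [(np.float32(0.6039), np.float32(-0.3348), np.float32(0.0358))]
d (0.5955, -0.198) [(np.float32(0.5951), np.float32(-0.1987), np.float32(0.0211))]
recess [array([ 0.4739, -0.341 ,  0.014 ]), array([ 0.4773, -0.2135,  0.014 ]), array([ 0.6049, -0.3345,  0.014 ]), array([ 0.5951, -0.1981,  0.014 ])]
beaker px change side 3.77
beaker px change scene 4.64
```

All four measure within 3 mm of their recess centres with full-size circles at seated height, and the beaker pictures barely changed.

```bash
python3 -c "
from rig import job; print(job.hand_in())"
```

```text
the job is handed in; nothing more can be done
None
```

I handed the job in at about 30 s with each of the four weights in its own recess, within 3 mm of centre by my camera measurements, and the beaker untouched; no verdict came back from the hand-in.

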